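Clear the clamp bed, find the loose bolt and hold its cap open

TASK

Take the scraper block and, with it, sweep the three steel chips along the fixture's plate into the chip pan at its left end, then stand the block back on the bare bench. Tap the clamp bolts from above to find the loose one, the one that gives, then lift that clamp's cap by its tongue to about 45 degrees and finish while holding it there, without letting go. Leave everything else on the bench where it is.

Things in the scene. Friction and masses are not known exactly. Their poses are not given: they have to be found in the camera images.
- plate_top (a point): centre of the top face of the fixture's bed plate, a fixed flat steel plate 270 mm (x) by 360 mm (y), its top 30 mm above the bench. x points away from the robot, y to the left along the plate, z up; the whole fixture may be turned up to 0.3 rad. The chips lie on the bare front strip of the plate, x from -135 to -55 mm. A fixed 34 mm steel tube runs along y at x = 60 mm, 50 mm above the plate, held by three cast pipe clamps in a row (left, middle, right) about 110 mm apart.
- pan_floor (a point): centre of the inner floor of the sheet-metal chip pan fixed against the plate's left end; same axes as plate_top. Inside 184 mm (x) by 114 mm (y), its floor 25 mm below the plate's top, its rim 6 mm below the plate's top, so that whatever is pushed over the plate's left end (y = 180 mm from plate_top, across the whole width of the front strip) drops in.
- block_mid (a point): centre (half-way up) of the loose scraper block, a wooden block with a steel sole, 80 mm (its x) by 28 mm (its y) by 54 mm high, about 0.2 kg, standing on the bench to the right of the plate; grip it across the 28 mm. The sole is 27 mm below this point.
- chip0_mid (a point): centre of a loose dark steel punching slug, a disc 16 mm across and 8 mm high, one of the three chips lying on the plate's front strip, about x = -95 mm from plate_top
- chip1_mid (a point): centre of a loose dark steel sawn offcut 18 by 14 mm, 9 mm high, one of the three chips lying on the plate's front strip, about x = -95 mm from plate_top
- chip2_mid (a point): centre of a loose dark steel punching slug, a disc 16 mm across and 8 mm high, one of the three chips lying on the plate's front strip, about x = -95 mm from plate_top
- head_left (a point): centre of the top face of the left (+y end) clamp's hexagon bolt head, 24 mm across flats, 10 mm high, standing on a short coil spring on the cap, its top 78 mm above the plate. All three look alike. A sound bolt is rigid; the loose one (any of the three) gives 5 mm downward under about 3 N and springs back.
- bolt_left (a joint): travel of the left (+y end) bolt down into its cap (m): 0 standing, 0.005 pushed right down; only the loose bolt can move
- tongue_left (a point): middle of the tongue, the flat free end of the left (+y end) clamp's hinged cap that stands out towards the robot beyond the bolt: 30 mm wide (y), 12 mm thick, this point half-way up its thickness, 11 mm from its end and 24 mm in front of the bolt axis, 56 mm above the plate when shut, nothing below it; it can be pinched across its 30 mm from above. Its axes turn with the cap.
- hinge_left (a point): point on the hinge pin of the left (+y end) cap, on the far side of the tube, the pin along the fixture's y; the tongue point lies 107 mm from it towards the robot and 6 mm above it when shut
- cap_left (a joint): opening of the left (+y end) cap (rad): 0 shut, growing as the tongue is lifted up and away from the robot, stop at 1.9. The cap weighs about 0.4 kg with its bolt and falls shut when let go below about 1.4. A sound bolt holds its cap shut; the cap of the loose bolt swings freely and carries its bolt along.
- head_middle (a point): centre of the top face of the middle clamp's hexagon bolt head, 24 mm across flats, 10 mm high, standing on a short coil spring on the cap, its top 78 mm above the plate. All three look alike. A sound bolt is rigid; the loose one (any of the three) gives 5 mm downward under about 3 N and springs back.
- bolt_middle (a joint): travel of the middle bolt down into its cap (m): 0 standing, 0.005 pushed right down; only the loose bolt can move
- tongue_middle (a point): middle of the tongue, the flat free end of the middle clamp's hinged cap that stands out towards the robot beyond the bolt: 30 mm wide (y), 12 mm thick, this point half-way up its thickness, 11 mm from its end and 24 mm in front of the bolt axis, 56 mm above the plate when shut, nothing below it; it can be pinched across its 30 mm from above. Its axes turn with the cap.
- hinge_middle (a point): point on the hinge pin of the middle cap, on the far side of the tube, the pin along the fixture's y; the tongue point lies 107 mm from it towards the robot and 6 mm above it when shut
- cap_middle (a joint): opening of the middle cap (rad): 0 shut, growing as the tongue is lifted up and away from the robot, stop at 1.9. The cap weighs about 0.4 kg with its bolt and falls shut when let go below about 1.4. A sound bolt holds its cap shut; the cap of the loose bolt swings freely and carries its bolt along.
- head_right (a point): centre of the top face of the right (-y end) clamp's hexagon bolt head, 24 mm across flats, 10 mm high, standing on a short coil spring on the cap, its top 78 mm above the plate. All three look alike. A sound bolt is rigid; the loose one (any of the three) gives 5 mm downward under about 3 N and springs back.
- bolt_right (a joint): travel of the right (-y end) bolt down into its cap (m): 0 standing, 0.005 pushed right down; only the loose bolt can move
- tongue_right (a point): middle of the tongue, the flat free end of the right (-y end) clamp's hinged cap that stands out towards the robot beyond the bolt: 30 mm wide (y), 12 mm thick, this point half-way up its thickness, 11 mm from its end and 24 mm in front of the bolt axis, 56 mm above the plate when shut, nothing below it; it can be pinched across its 30 mm from above. Its axes turn with the cap.
- hinge_right (a point): point on the hinge pin of the right (-y end) cap, on the far side of the tube, the pin along the fixture's y; the tongue point lies 107 mm from it towards the robot and 6 mm above it when shut
- cap_right (a joint): opening of the right (-y end) cap (rad): 0 shut, growing as the tongue is lifted up and away from the robot, stop at 1.9. The cap weighs about 0.4 kg with its bolt and falls shut when let go below about 1.4. A sound bolt holds its cap shut; the cap of the loose bolt swings freely and carries its bolt along.
Things that resemble listed ones, but are neither listed nor needed, are in the scene too. Of the things that look like the part that bears block_mid, take the one that is farthest from the robot's base at the start.

How it is judged (in metres and radians):
On the way, in this order (a step that is already met when the one before it is completed fails the run):
1. all three chips are in the pan, the scraper block in the gripper above the fixture (x of chip0_mid in the frame of pan_floor between -0.095 and 0.095 m and y of chip0_mid in the frame of pan_floor between -0.062 and 0.062 m and z of each of chip0_mid, chip1_mid, chip2_mid in the frame of pan_floor below 0.022 m and x of chip1_mid in the frame of pan_floor between -0.095 and 0.095 m and y of chip1_mid in the frame of pan_floor between -0.062 and 0.062 m and x of chip2_mid in the frame of pan_floor between -0.095 and 0.095 m and y of chip2_mid in the frame of pan_floor between -0.062 and 0.062 m and contact force between the fingers and block above 1 N and horizontal distance between block_mid and plate_top below 0.42 m), for 0.1 s.
2. the loose bolt has given under a tap from above, all caps shut (value of joint each of cap_left, cap_middle, cap_right below 0.05 rad and value of joint any of bolt_left, bolt_middle, bolt_right above 0.003 m), for 0.02 s.
At the end, for the whole second after the job is handed in: The loose bolt's cap stands still 0.55 to 1.1 rad open, touched by the fingers (over 0.5 N), not propped by the block; all three chips lie in the pan, centres under 22 mm above its floor; the block stands upright on the bare bench, let go, its centre under 34 mm (((value of joint cap_left between 0.55 and 1.1 rad and velocity of joint cap_left between -0.15 and 0.15 rad/s and contact force between the fingers and cap_left above 0.5 N and contact force between block and cap_left below 0.1 N) or (value of joint cap_middle between 0.55 and 1.1 rad and velocity of joint cap_middle between -0.15 and 0.15 rad/s and contact force between the fingers and cap_middle above 0.5 N and contact force between block and cap_middle below 0.1 N) or (value of joint cap_right between 0.55 and 1.1 rad and velocity of joint cap_right between -0.15 and 0.15 rad/s and contact force between the fingers and cap_right above 0.5 N and contact force between block and cap_right below 0.1 N)) and x of chip0_mid in the frame of pan_floor between -0.095 and 0.095 m and y of chip0_mid in the frame of pan_floor between -0.062 and 0.062 m and z of each of chip0_mid, chip1_mid, chip2_mid in the frame of pan_floor below 0.022 m and x of chip1_mid in the frame of pan_floor between -0.095 and 0.095 m and y of chip1_mid in the frame of pan_floor between -0.062 and 0.062 m and x of chip2_mid in the frame of pan_floor between -0.095 and 0.095 m and y of chip2_mid in the frame of pan_floor between -0.062 and 0.062 m and height (world z) of block_mid below 0.034 m and angle between block_mid's own z axis and vertical below 0.2 rad and linear speed of block below 0.03 m/s and contact force between each of the fingers, fixture and block below 0.05 N); the arm keeps its last pose, push and grip.
It fails at once if a bystander was moved more than 30 mm (distance of any of wrench, hammer, angle, tube_stub, try_square, oil_bottle, mug from where it was at the start of the episode above 0.03 m).
It also fails if it takes over 67 s, if anything falls off the work surface, if the arm or the gripper's body presses on something with over 40 N, if the wrist force passes 120 N, or if a joint passes its speed limit or range.

ROBOT

A 6-joint arm with a two-finger parallel gripper is mounted at the origin on the work surface. World frame = base frame: x ahead of the robot, y to its left, z up, the work surface at z = 0. Lengths are in mm, angles in rad, forces in N, time in s.
With the tool pointing down it reaches from about 300 to 775 mm from the base axis. Payload 14.6 kg.
Tool frame: the origin (TCP) lies on the centre line of the jaws, within the pads' length; the fingertips stand 19 mm ahead of it and the grasp point (between the pads) is the TCP (bot.tip_reach is the distance from the TCP to the fingertips, in mm); y points along the fingers, x is the direction in which the jaws open and shut, and the axes are right-handed (so a half turn about y gives the same grasp; the last joint's range is limited). The gripper opens to 85 mm and grips with 20 to 120 N. Pads are 22 mm wide; open, the fingers measure 114 mm over their backs; the gripper's body (76 mm by 85 mm) begins 54 mm behind the grasp point. The pads swing forward as they close: fully open they stand 13 mm farther back than shut.
Start: joints at [-1.277, 0.3, 1.521, -0, 1.321, -0.067], TCP at [194.155, -514.581, 250.281] pointing down, gripper open.
Joint ranges: [-3.03, 3.03], [-0.79, 2.21], [0.23, 2.52], [-1.04, 4.18], [0, 3.07], [-2.55, 2.55]. Speed limits (rad/s): [2.22, 2.22, 2.57, 3.14, 3.14, 3.14].

INTERFACE

Orientations are given as a unit quaternion [w, x, y, z].
In Python, from rig import bot gives the robot as it stands. Calls block until the motion is done:
- bot.move_to(position, orientation): joint-space move of the TCP to a pose.
- bot.servo_line(position, attitude=None, speed=150, until_force=None): straight line of the TCP; attitude=None keeps the orientation; speed is the mean speed in mm/s. With until_force (N) it stops when the force on the tool has changed by that much, and returns True; else False.
- bot.move_joints(angles): joint-space move.
- bot.move_gripper(opening, grip_force=None): finger opening in mm; grip_force is the grip in N (None keeps the last); returns when the fingers have stopped.
- bot.dwell(seconds).
- bot.ik(position, orientation): joint angles nearest the present ones, or None.
- bot.read_state(): the state.
- bot.read_camera(name): name is "scene" or "side" or "wrist"; returns a dict with "image" (384x512x3 uint8, blue, green, red), "depth" (384x512 float32, mm along the optical axis (not along the pixel's ray), 0 where there is no reading), "fovy" (degrees; the focal length in pixels is half the picture's height over the tangent of half this angle, whatever the lens; pixels are square), "cx", "cy" (the principal point, pixels), "k1" (the pictures are not rectified: a ray, as slopes to the right and down, at radius r is drawn at 1 + k1 r^2 times it, then the intrinsics apply), "eye" and "attitude" of the camera in the world; the wrist camera has in their place "mount" (4x4, takes a point from camera to tool coordinates, whose origin is the TCP and whose axes are the tool frame's). Camera axes: x right, y down, z forward; pixel columns grow to the right and rows downward; lengths in mm; the calibration is good to about 2 mm. A picture is of the moment at which its call begins: read the wrist's pose just before it.
A pose or a line that the arm cannot do raises bot.MotionError and nothing moves.
- bot.finish_job(): hands the job in, once; it reports no verdict.
The state is a dict: "clock": time; "joint_positions": joint angles; "qvel": joint speeds; "effort": joint torques, N m; "ee_pos": TCP position; "tool_rot": TCP orientation; "ft_force": force on the tool from outside, world axes, zero at the start; "moment": the same for the moment, N m; "grip_width": finger opening in mm.
Only numpy, scipy, OpenCV 4.12 (cv2) and the standard library are available. Lean on these libraries where they do the work, as an engineer would, in place of code of your own. Each camera call takes 0.05 s, during which the arm holds its last target. There are 200 camera calls.

## Working session

There is one attempt and no reset: what is moved stays moved. The work goes in short steps, each a Python script; the robot and the scene stay as the last script left them, time stands still between calls to the robot, and variables do not carry over. Pictures are saved under pics/ and viewed, about 8 in all and at most 12, crops included, and the job is handed in when it is done.

```bash
ls; mkdir -p pics; cat > h.py <<'E'
import numpy as np, cv2
from scipy.spatial.transform import Rotation as R
from rig import bot
def quat(q): return R.from_quat([q[1],q[2],q[3],q[0]])
def cam(name):
    s=bot.read_state(); c=bot.read_camera(name)
    if 'mount' in c:
        T=np.eye(4); T[:3,:3]=quat(s['tool_rot']).as_matrix(); T[:3,3]=s['ee_pos']
        M=T@np.array(c['mount'])
    else:
        M=np.eye(4); a=np.array(c['attitude']); M[:3,:3]=a if a.shape==(3,3) else quat(a).as_matrix(); M[:3,3]=c['eye']
    c['M']=M; return c
def rays(c,uv):
    uv=np.atleast_2d(np.array(uv,float)); h=c['image'].shape[0]
    f=h/2/np.tan(np.radians(c['fovy'])/2)
    K=np.array([[f,0,c['cx']],[0,f,c['cy']],[0,0,1]])
    p=cv2.undistortPointsIter(uv[:,None],K,np.array([c['k1'],0,0,0,0.]),None,None,(3,50,1e-9))[:,0]
    return np.c_[p,np.ones(len(p))]
def onplane(c,uv,z):
    d=rays(c,uv)@c['M'][:3,:3].T; o=c['M'][:3,3]
    return o+d*((z-o[2])/d[:,2])[:,None]
def bydepth(c,uv):
    uv=np.atleast_2d(np.array(uv)); r=rays(c,uv); z=c['depth'][uv[:,1].astype(int),uv[:,0].astype(int)]
    return (r*z[:,None])@c['M'][:3,:3].T+c['M'][:3,3]
def cloud(c):
    h,w=c['depth'].shape; u,v=np.meshgrid(range(w),range(h)); return bydepth(c,np.c_[u.ravel(),v.ravel()]).reshape(h,w,3)
def proj(c,p):
    q=(np.atleast_2d(p)-c['M'][:3,3])@c['M'][:3,:3]; s=q[:,:2]/q[:,2:]
    f=c['image'].shape[0]/2/np.tan(np.radians(c['fovy'])/2)
    return s*(1+c['k1']*(s**2).sum(1,keepdims=True))*f+[c['cx'],c['cy']]
def down(yaw):
    "tool y down... returns wxyz for fingers-down with jaw axis (tool x) at yaw in world"
    x=np.array([np.cos(yaw),np.sin(yaw),0]); y=np.array([0,0,-1.]); z=np.cross(x,y)
    q=R.from_matrix(np.c_[x,y,z]).as_quat(); return [q[3],q[0],q[1],q[2]]
E
python3 - <<'E'
from h import *
s=bot.read_state(); print(s['tool_rot'],quat(s['tool_rot']).as_matrix().round(2),s['grip_width'],s['clock'])
ims=[]
for n in ('scene','side','wrist'):
    c=cam(n); print(n,c['fovy'],c['k1'],c['M'].round(2).tolist(), (c['depth']==0).mean()); ims.append(c['image'])
    import pickle; pickle.dump(c,open(n+'.pkl','wb'))
for n,i in zip(('scene','side','wrist'),ims): cv2.imwrite(f'pics/{n}0.png',i)
cv2.imwrite('pics/scene_side.png',cv2.resize(np.vstack(ims[:2]),None,fx=.78,fy=.78))
cv2.imwrite('pics/sceneL.png',cv2.resize(ims[0],(800,600),interpolation=cv2.INTER_CUBIC))
cv2.imwrite('pics/sideL.png',cv2.resize(ims[1],(800,600),interpolation=cv2.INTER_CUBIC))
E
```

```text
pics
[ 0.58185153 -0.58133549  0.40251195 -0.4018482 ] [[ 0.35 -0.    0.94]
 [-0.94  0.    0.35]
 [-0.   -1.    0.  ]] 85.1339351640903 0.0
scene 43.926651273476146 0.0016359422077349057 [[0.82, 0.42, -0.38, 963.38], [0.57, -0.61, 0.55, -703.43], [0.0, -0.67, -0.74, 976.47], [0.0, 0.0, 0.0, 1.0]] 0.004048665364583333
side 42.17102709096448 -0.10603544230492469 [[-0.93, -0.22, 0.29, 41.1], [-0.36, 0.57, -0.74, 1081.01], [-0.0, -0.79, -0.61, 1015.29], [0.0, 0.0, 0.0, 1.0]] 0.014902750651041666
wrist 66.91787639589029 -0.012805993506118604 [[0.35, -0.9, -0.25, 259.3], [-0.94, -0.34, -0.1, -490.37], [-0.0, 0.27, -0.96, 373.84], [0.0, 0.0, 0.0, 1.0]] 0.004063924153645833
```

View pics/sceneL.png

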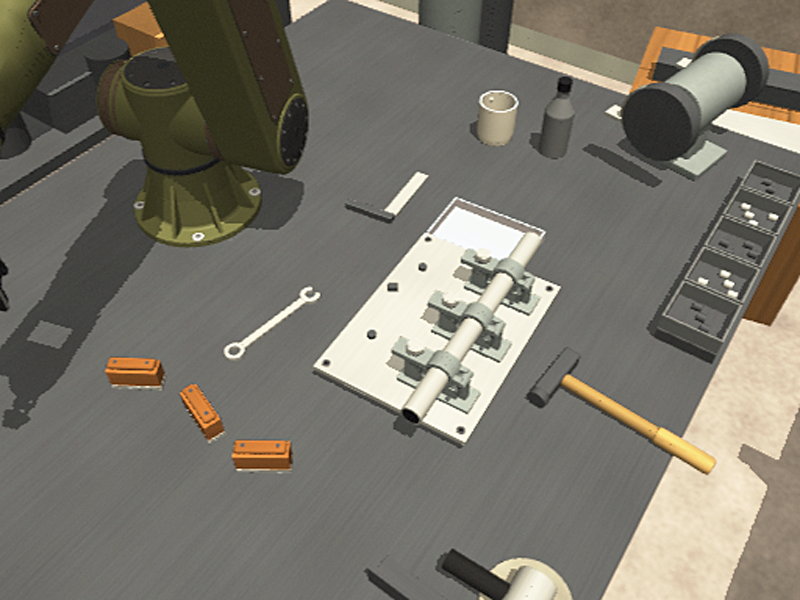

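View pics/sideL.png

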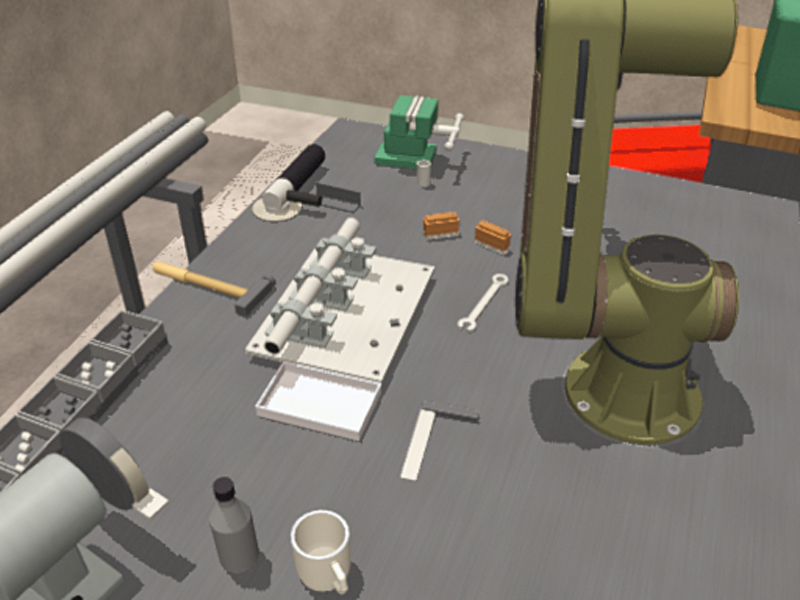

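Scene picture: three blocks that could be taken for the scraper, at (135,372), (202,410) and (262,455). Chips at (372,334), (392,287) and (422,267). The plate is around (440,330), the pan at (485,228), and the bolt heads at about (415,345), (450,302) and (482,258). The side view agrees. Next I measure them all.

```bash
python3 - <<'E'
from h import *
import pickle
c=pickle.load(open('scene.pkl','rb')); d=pickle.load(open('side.pkl','rb'))
for nm,k in (('scene',c),('side',d)):
    P=cloud(k); img=k['image']; hsv=cv2.cvtColor(img,cv2.COLOR_BGR2HSV)
    m=cv2.inRange(hsv,(5,150,80),(18,255,255)); 
    n,l,st,ce=cv2.connectedComponentsWithStats(m)
    for i in range(1,n):
        if st[i,4]<80: continue
        p=P[l==i]; 
        if not (0<np.median(p[:,2])<70) or not -700<np.median(p[:,1])<200: continue
        zt=np.percentile(p[:,2],97); t=p[p[:,2]>zt-6]
        r=cv2.minAreaRect(t[:,:2].astype(np.float32)); print(nm,'block',ce[i].round(),'ztop',zt.round(1),np.round(r[0],1),np.round(r[1],1),r[2],'dist',np.hypot(*r[0]).round())
    # plate
    m=(abs(P[...,2]-30)<4)&(img.min(2)>110)&(P[...,0]>250)&(P[...,0]<900)
    n,l,st,ce=cv2.connectedComponentsWithStats(m.astype(np.uint8)); i=1+st[1:,4].argmax()
    p=P[l==i]; r=cv2.minAreaRect(p[:,:2].astype(np.float32)); print(nm,'plate',r,np.median(p[:,2]))
    # dark blobs
    hsvm=((img.max(2)<110)&(abs(P[...,2]-36)<9)).astype(np.uint8)
    n,l,st,ce=cv2.connectedComponentsWithStats(hsvm)
    box=cv2.boxPoints(((r[0]),(r[1][0]-6,r[1][1]-6),r[2])).astype(np.float32)
    for i in range(1,n):
        q=onplane(k,ce[i],38)[0]
        if st[i,4]>12 and cv2.pointPolygonTest(box,(float(q[0]),float(q[1])),False)>0: print(nm,'dark',ce[i].round(1),st[i,4],q.round(1))
    m=((P[...,2]>102)&(P[...,2]<113)&(P[...,0]>300)&(P[...,0]<900)).astype(np.uint8)
    n,l,st,ce=cv2.connectedComponentsWithStats(m)
    for i in range(1,n):
        if st[i,4]>20: print(nm,'high',ce[i].round(1),st[i,4],P[l==i].mean(0).round(1))
cv2.imwrite('pics/blocks.png',cv2.resize(c['image'][210:310,60:200],None,fx=5,fy=5,interpolation=cv2.INTER_CUBIC))
E
```

```text
scene block [ 85. 237.] ztop 56.8 [ 592.9 -514.1] [ 65.1 829.6] 67.4228515625 dist 785.0
scene block [129. 263.] ztop 57.5 [ 655.3 -516.1] [ 29.7 720.5] 61.0526008605957 dist 834.0
scene block [167. 291.] ztop 57.1 [ 730.4 -512.7] [ 70.1 598.1] 57.38258743286133 dist 892.0
scene plate ((523.260986328125, -12.29718017578125), (160.95635986328125, 364.78863525390625), 3.8050713539123535) 30.845709952766413
scene dark [269.9 170.7] 18 [481.2  74.8  38. ]
scene dark [250.5 183.1] 26 [464.    6.5  38. ]
scene dark [301.6 185.5] 15 [581.1  77.2  38. ]
scene dark [284.9 210.1] 17 [589.7 -20.4  38. ]
scene dark [281.5 214. ] 16 [589.6 -36.3  38. ]
scene dark [237.1 214. ] 20 [ 497.2 -100.6   38. ]
scene dark [264.  241.3] 15 [ 600.3 -131.9   38. ]
scene dark [259.9 245.2] 13 [ 598.7 -147.    38. ]
scene high [477.5  62.9] 21 [800.4 802.8 108.9]
scene high [357.8  72. ] 70 [505.8 538.5 107.5]
scene high [416.5  89.1] 133 [691.5 558.8 107.6]
scene high [309.4 162.5] 70 [585.   99.1 108.7]
scene high [325.7 169.8] 96 [631.1 103.8 104.9]
scene high [288.5 190.5] 79 [592.1 -14.1 108.6]
scene high
[... 241 characters left out ...]
ck [315. 150.] ztop 58.5 [191.8 348.6] [  60.  1494.4] 13.931015014648438 dist 398.0
side plate ((553.645263671875, 0.5063934326171875), (231.65541076660156, 393.45599365234375), 3.8696656227111816) 31.33465785342787
side high [284.3  83.4] 129 [ 590.9 -678.6  106.8]
side high [259.4  82.6] 38 [ 686.3 -645.4  108.1]
side high [215.2 153.3] 50 [ 640.5 -118.6  106.1]
side high [228.7 155.4] 40 [ 593.4 -120.3  108.4]
side high [202.1 173. ] 59 [633.   -6.4 105.9]
side high [216.4 175.1] 46 [585.8  -9.3 108.7]
side high [187.8 195.4] 73 [624.4 106.2 105.1]
side high [202.1 197.8] 54 [578.8 104.3 108.4]
side high [ 68.1 313.7] 63 [682.5 589.  107.9]
side high [147.7 334.7] 159 [485.4 568.  107.4]
```

View pics/blocks.png

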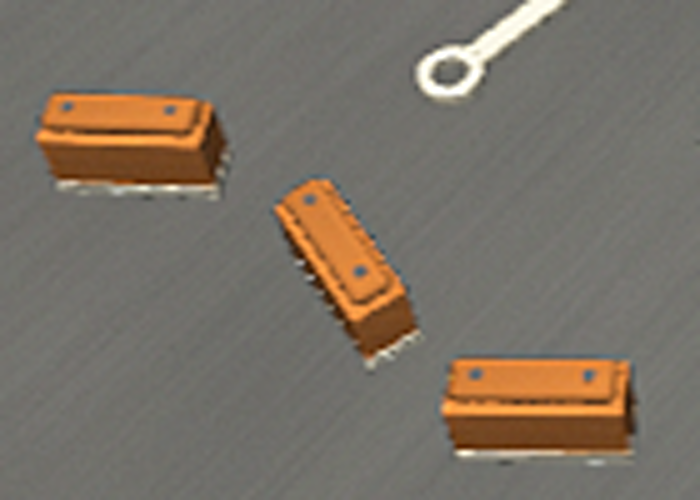

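The crop shows three identical blocks, at crop positions (130,140), (345,260) and (540,405). The last one, scene pixel (167,291), should be farthest from the base, which I'll confirm by ray casting. Then I go above it.

```bash
python3 - <<'E'
from h import *
import pickle
c=pickle.load(open('scene.pkl','rb'))
D=lambda u,v:onplane(c,[60+u/5,210+v/5],54)[0]
for a,b in (((67,107),(170,110)),((310,200),(360,272)),((476,375),(588,376))):
    A,B=D(*a),D(*b); m=(A+B)/2; v=B-A
    print(m.round(1),'len',np.hypot(*v[:2]).round(1),'yaw',np.arctan2(v[1],v[0]).round(3),'dist',np.hypot(*m[:2]).round(1))
th=np.arctan2(v[1],v[0])
s=bot.read_state()
# jaw axis across 28 => perpendicular to long axis
for yaw in (th+np.pi/2,th-np.pi/2):
    for z in (230,):
        q=bot.ik([m[0],m[1],z],down(yaw)); print(yaw,None if q is None else np.round(q,2))
# check arc and sweep reachability
yf=.067; ex=np.array([np.cos(yf),np.sin(yf),0]); ey=np.array([-np.sin(yf),np.cos(yf),0])
C=np.array([576,-12,30.])
for yaw in (yf+np.pi/2,yf-np.pi/2):
    for y in (-140,170): 
        p=C-95*ex+y*ey+[0,0,38]; q=bot.ik(p,down(yaw)); print('sweep',yaw,y,None if q is None else np.round(q,2))
    for h in ([582,101.5,0],[589,-11.5,0],[596.5,-122.5,0]):
        for a in (0,.4,.785):
            for tilt in (0,.5,1):
                H=np.array(h)*[1,1,0]+83*ex+[0,0,80]
                P=H+107*(-ex*np.cos(a)+np.array([0,0,1])*np.sin(a))
                qd=down(yaw); r=R.from_rotvec(ey*a*tilt)*quat(qd); k=r.as_quat()
                q=bot.ik(P,[k[3],*k[:3]]); print('arc',h,a,tilt,None if q is None else np.round(q,2))
E
```

```text
[ 233.3 -366.2   54. ] len 50.1 yaw 0.571 dist 434.2
[ 371.4 -359.5   54. ] len 49.8 yaw -0.315 dist 516.9
[ 495.6 -363.    54. ] len 49.5 yaw 0.596 dist 614.3
2.167131379203268 None
-0.9744612743865254 [-0.69  0.46  1.35 -0.    1.33  0.28]
sweep 1.6377963267948965 -140 [-0.38  0.46  1.78 -0.    0.91 -2.02]
sweep 1.6377963267948965 170 [ 0.24  0.42  1.84 -0.    0.88 -1.4 ]
arc [582, 101.5, 0] 0 0 [ 0.11  0.53  1.62 -0.    0.99 -1.53]
arc [582, 101.5, 0] 0 0.5 [ 0.11  0.53  1.62 -0.    0.99 -1.53]
arc [582, 101.5, 0] 0 1 [ 0.11  0.53  1.62 -0.    0.99 -1.53]
arc [582, 101.5, 0] 0.4 0 [ 0.11  0.49  1.57 -0.    1.08 -1.53]
arc [582, 101.5, 0] 0.4 0.5 [ 0.11  0.58  1.44  0.01  1.32 -1.53]
arc [582, 101.5, 0] 0.4 1 [ 0.11  0.69  1.3   0.02  1.55 -1.54]
arc [582, 101.5, 0] 0.785 0 [ 0.11  0.49  1.48 -0.    1.17 -1.53]
arc [582, 101.5, 0] 0.785 0.5 [ 0.1   0.7   1.2   0.01  1.64 -1.54]
arc [582, 101.5, 0] 0.785 1 [ 0.1   0.92  0.93  0.03  2.08 -1.53]
arc [589, -11.5, 0] 0 0 [-0.09  0.53  1.63 -0.    0.98 -1.73]
arc [589, -11.5, 0] 0 0.5 [-0.09  0.53  1.63 -0.    0.98 -1.73]
arc [589, -11.5,
[... 2234 characters left out ...]
  1.21 -0.05  1.63  1.45]
arc [589, -11.5, 0] 0.785 1 [-0.05  0.92  0.94 -0.09  2.07  1.44]
arc [596.5, -122.5, 0] 0 0 [-0.28  0.57  1.57 -0.    1.01  1.23]
arc [596.5, -122.5, 0] 0 0.5 [-0.28  0.57  1.57 -0.    1.01  1.23]
arc [596.5, -122.5, 0] 0 1 [-0.28  0.57  1.57 -0.    1.01  1.23]
arc [596.5, -122.5, 0] 0.4 0 [-0.27  0.53  1.52 -0.    1.1   1.23]
arc [596.5, -122.5, 0] 0.4 0.5 [-0.25  0.62  1.38 -0.06  1.33  1.28]
arc [596.5, -122.5, 0] 0.4 1 [-0.23  0.72  1.24 -0.11  1.56  1.3 ]
arc [596.5, -122.5, 0] 0.785 0 [-0.26  0.53  1.42 -0.    1.19  1.24]
arc [596.5, -122.5, 0] 0.785 0.5 [-0.22  0.73  1.14 -0.11  1.65  1.3 ]
arc [596.5, -122.5, 0] 0.785 1 [-0.19  0.96  0.86 -0.21  2.08  1.28]
```

```bash
python3 - <<'E'
from h import *
import pickle
bot.move_to([500,-20,300],down(-1.504)); c=cam('wrist'); pickle.dump(c,open('w1.pkl','wb'))
cv2.imwrite('pics/w1.png',cv2.resize(c['image'],(800,600),interpolation=cv2.INTER_CUBIC))
bot.move_to([495.6,-363,190],down(-.9745)); c=cam('wrist'); pickle.dump(c,open('w2.pkl','wb'))
print(bot.read_state()['clock'])
P=cloud(c); hsv=cv2.cvtColor(c['image'],cv2.COLOR_BGR2HSV)
m=cv2.inRange(hsv,(4,130,60),(20,255,255))&((P[...,2]>46)&(P[...,2]<62)).astype(np.uint8)*255
n,l,st,ce=cv2.connectedComponentsWithStats(m)
for i in range(1,n):
    if st[i,4]>200:
        r=cv2.minAreaRect(P[l==i][:,:2].astype(np.float32)); print(ce[i],r,np.median(P[l==i][:,2]))
        v,u=np.nonzero(l==i); r=cv2.minAreaRect(onplane(c,np.c_[u,v],54)[:,:2].astype(np.float32)); print(r)
E
```

```text
3.6917
[254.56790123 185.76761075] ((494.8756103515625, -362.2010803222656), (72.4378662109375, 19.60179901123047), 34.67807388305664) 54.02030558956966
((495.2430114746094, -361.9613037109375), (72.0837631225586, 19.342403411865234), 34.649986267089844)
[187.42870999 282.91270611] ((370.5986633300781, -359.522216796875), (20.21664047241211, 73.13907623291016), 71.64403533935547) 54.17428955730452
((372.4395446777344, -358.91363525390625), (20.248106002807617, 74.70866394042969), 72.14315795898438)
```

View pics/w1.png

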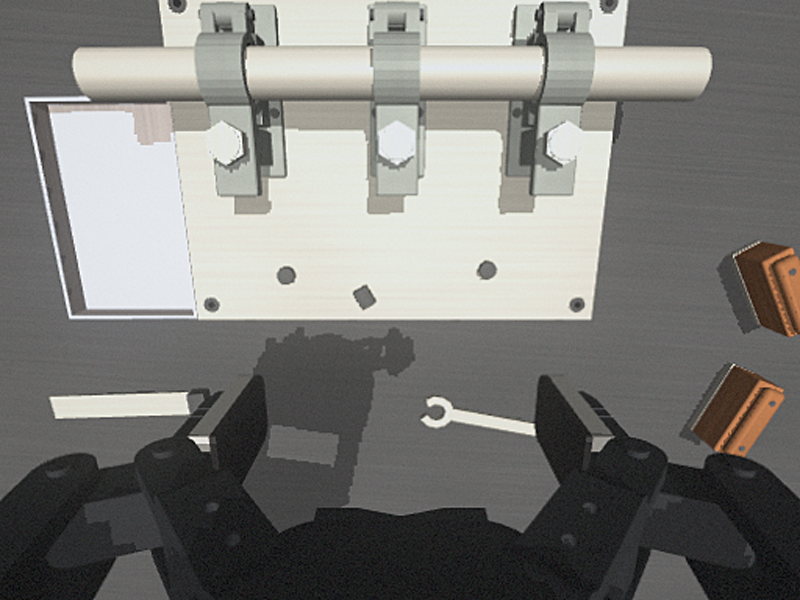

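The wrist view over the fixture, in 800x600 pixels, shows:
- **Bolt heads:** (228,143), (397,142) and (565,142).
- **Chips:** (286,274), (364,297) and (487,270).
- **Plate front corners:** (198,319) and (592,319).
- **Pan:** around (120,210).

I convert these to world positions and then grasp the block.

```bash
python3 - <<'E'
from h import *
import pickle
c=pickle.load(open('w1.pkl','rb')); s=.64
f=lambda u,v,z:onplane(c,[(u+.5)*s-.5,(v+.5)*s-.5],z)[0]
L,Rt=f(198,319,30),f(592,319,30); h1,h2=f(211,304,30),f(577,304,30)
for a,b in((L,Rt),(h1,h2)): d=a-b; print(a.round(1),b.round(1),np.hypot(*d[:2]).round(1),np.arctan2(-d[0],d[1]).round(4))
d=L-Rt; yf=np.arctan2(-d[0],d[1])
H=[f(u,v,108) for u,v in((228,143),(397,142),(565,142))]; e=H[0]-H[2]; print('headyaw',np.arctan2(-e[0],e[1]))
ex=np.array([np.cos(yf),np.sin(yf),0]); ey=np.array([-np.sin(yf),np.cos(yf),0]); C=(L+Rt)/2+135*ex; print('C',C.round(1),yf)
g=lambda p:[((p-C)@ex).round(1),((p-C)@ey).round(1)]
for p in H: print('head',p.round(1),g(p))
for u,v in((286,274),(364,297),(487,270)): p=f(u,v,38); print('chip',p.round(1),g(p))
for u,v in((237,195),(397,195),(555,195)): p=f(u,v,92); print('tongue end',p.round(1),g(p))
# grasp block
bot.move_to([495.2,-362,110],down(.605-np.pi/2))
bot.servo_line([495.2,-362,36],speed=120)
bot.move_gripper(20,60); st=bot.read_state(); print(st['grip_width'],st['ft_force'],st['ee_pos'])
bot.servo_line([495.2,-362,130],speed=200); st=bot.read_state(); print(st['grip_width'],st['ft_force'],st['clock'])
E
```

```text
[431.1 159.7  30. ] [ 454.8 -199.2   30. ] 359.7 0.066
[446.2 147.2  30. ] [ 468. -183.   30.] 330.9 0.066
headyaw 0.06888908062023837
C [577.7 -10.8  30. ] 0.06597031427697567
head [582.4  98.5 108. ] [np.float64(11.9), np.float64(108.8)]
head [590.2 -12.7 108. ] [np.float64(12.3), np.float64(-2.6)]
head [ 597.7 -123.2  108. ] [np.float64(12.5), np.float64(-113.4)]
chip [480.3  77.4  38. ] [np.float64(-91.4), np.float64(94.4)]
chip [464.1   8.8  38. ] [np.float64(-112.1), np.float64(27.1)]
chip [495.3 -96.4  38. ] [np.float64(-87.9), np.float64(-79.9)]
tongue end [548.1  99.1  92. ] [np.float64(-22.2), np.float64(111.7)]
tongue end [555.5 -14.8  92. ] [np.float64(-22.4), np.float64(-2.5)]
tongue end [ 563.1 -127.2   92. ] [np.float64(-22.2), np.float64(-115.2)]
26.69220311403956 [0.361846   0.13670467 4.74733889] [ 495.37863827 -362.15425041   36.42338625]
27.236820024889237 [-0.29648067  0.06097769 -2.77464298] 6.0583
```

```bash
cat >> h.py <<'E'
yf=.0665; ex=np.array([np.cos(yf),np.sin(yf),0]); ey=np.array([-np.sin(yf),np.cos(yf),0]); C=np.array([577.7,-10.8,30.])
F=lambda x,y,z: C+x*ex+y*ey+[0,0,z]
E
python3 - <<'E'
from h import *
bot.move_to(F(-97,-145,75),down(yf-np.pi/2))
bot.servo_line(F(-97,-145,45),speed=120)
hit=bot.servo_line(F(-97,-145,33),speed=15,until_force=3); st=bot.read_state(); print(hit,st['ee_pos'],st['ft_force'])
z=st['ee_pos'][2]-30+.7
bot.servo_line(F(-97,-145,z),speed=20)
bot.servo_line(F(-97,186,z),speed=65); st=bot.read_state(); print(st['ee_pos'],st['ft_force'],st['grip_width'],st['clock'])
bot.servo_line(F(-97,186,z+60),speed=200)
bot.servo_line(F(-97,60,z+110),speed=300)
import pickle
c=cam('wrist'); pickle.dump(c,open('w3.pkl','wb'))
cv2.imwrite('pics/w3.png',c['image']); c=cam('side'); a=c['image'][200:320,130:290]
cv2.imwrite('pics/pan.png',np.hstack([cv2.resize(cam('wrist')['image'],(480,360)),cv2.resize(a,(320,360))]))
E
```

```text
True [ 490.61012731 -161.9154906    66.39963822] [-1.0287691  0.7166335  5.782897 ]
[468.55833089 168.29679345  67.0991698 ] [-0.99484209  0.15086928 -2.65796128] 26.83786444717441 13.375
```

View pics/pan.png

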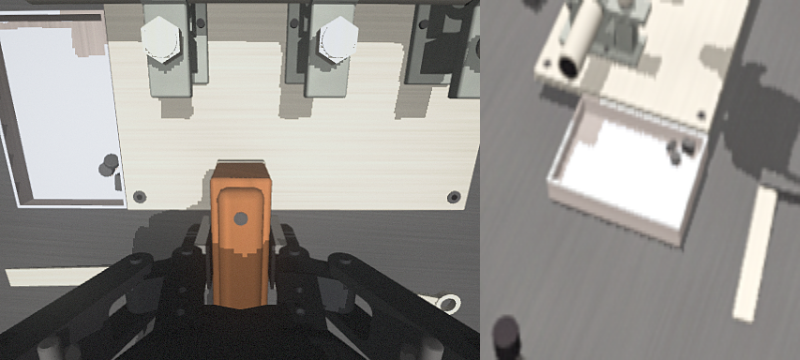

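The picture shows all three chips in the pan, at side-crop (672,150), (676,158) and (688,146), and the front strip is clear. I check their heights, return the block to its starting place and tap the bolts with the gripper closed.

```bash
python3 - <<'E'
from h import *
c=cam('side'); P=cloud(c); img=c['image']; q=(P-C)
x,y=q@ex,q@ey
m=(img.max(2)<110)&(y>182)&(y<290)&(x>-130)&(x<30)&(P[...,2]>0)&(P[...,2]<50)
print('dark in pan: n',m.sum(),'z pct',np.percentile(P[...,2][m],[5,50,95,100]).round(1),'x',np.percentile(x[m],[2,98]).round(),'y',np.percentile(y[m],[2,98]).round())
b=[495.2,-362]; qd=down(.605-np.pi/2)
bot.move_to([*b,110],qd); bot.servo_line([*b,45],speed=150)
hit=bot.servo_line([*b,35],speed=15,until_force=3); st=bot.read_state(); print(hit,st['ee_pos'][2],st['ft_force'])
bot.move_gripper(60); bot.servo_line([*b,130],speed=200)
c=cam('wrist'); cv2.imwrite('pics/blk.png',c['image'])
P=cloud(c); m=cv2.inRange(cv2.cvtColor(c['image'],cv2.COLOR_BGR2HSV),(4,130,60),(20,255,255))>0
d=m&(np.hypot(P[...,0]-b[0],P[...,1]-b[1])<50)&(P[...,2]>45); print('block top',P[d].mean(0).round(1),P[d][:,2].std().round(2))
bot.move_gripper(0,40)
heads=dict(right=(597.3,-123),middle=(589.8,-12.2),left=(582.3,99.5))
for n,(hx,hy) in heads.items():
    bot.move_to([hx,hy,150],down(yf-np.pi/2))
    bot.servo_line([hx,hy,132],speed=80)
    hit=bot.servo_line([hx,hy,118],speed=15,until_force=8); st=bot.read_state()
    print(n,hit,st['ee_pos'].round(2) if hasattr(st['ee_pos'],'round') else st['ee_pos'],np.round(st['ft_force'],1),st['clock'])
    bot.servo_line([hx,hy,150],speed=150)
E
```

```text
dark in pan: n 24 z pct [ 8.9 13.3 18.5 18.9] x [-121.  -89.] y [193. 215.]
True 36.444510388996896 [0.25460046 1.53384641 4.84734451]
block top [ 498.2 -360.5   54.2] 10.14
right True [ 597.57 -123.04  126.97] [-0.2  0.6  5.3] 20.8917
middle True [589.97 -12.23 121.92] [-3.  -0.2  7.8] 22.7917
left True [582.55  99.54 126.97] [ 0.6 -0.3  5.9] 24.5417
```

Tap results: the right and left bolts are rigid, with contact at TCP 127.0. The middle one gave 5 mm and stopped at 121.9, so it is the loose one. I pinch its tongue and swing it about the hinge.

```bash
python3 - <<'E'
from h import *
bx,by=12.2,-2.3
px=bx-24-2; g=F(px,by,58); Hg=F(bx-24+107,by,50)
qd=down(yf-np.pi/2)
bot.move_to([g[0],g[1],160],qd); bot.move_gripper(58); bot.servo_line(g,speed=100)
bot.move_gripper(20,40); st=bot.read_state(); print(st['grip_width'],np.round(st['ft_force'],1),np.round(st['ee_pos'],1))
v=g-Hg
for a in np.arange(1,9)*.1:
    r=R.from_rotvec(ey*a); k=(r*quat(qd)).as_quat()
    bot.servo_line(Hg+r.apply(v),[k[3],*k[:3]],speed=60); st=bot.read_state(); print(a.round(1),np.round(st['ft_force'],1),round(st['grip_width'],1),st['clock'])
    if np.linalg.norm(st['ft_force'])>60: break
s=cam('scene'); w=cam('wrist'); d=cam('side')
cv2.imwrite('pics/end.png',np.vstack([np.hstack([cv2.resize(s['image'],(400,300)),cv2.resize(d['image'],(400,300))]),np.hstack([cv2.resize(w['image'],(400,300)),cv2.resize(s['image'][100:280,130:370],(400,300))])]))
P=cloud(s); m=cv2.inRange(cv2.cvtColor(s['image'],cv2.COLOR_BGR2HSV),(5,150,80),(18,255,255))>0
e=m&(np.hypot(P[...,0]-495,P[...,1]+362)<60)&(P[...,2]>48); print('block',np.median(P[e],0).round(1),np.percentile(P[e][:,2],95))
E
```

```text
29.195750718249425 [-3.4  3.3  5.1] [564.3 -13.7  88.7]
0.1 [ 0.9  3.3 -1.7] 29.2 27.525
0.2 [ 2.2  2.8 -1.1] 29.3 27.8583
0.3 [ 0.7  3.5 -2. ] 29.0 28.1917
0.4 [ 1.2  4.5 -0.8] 29.0 28.525
0.5 [ 0.2  6.  -1.1] 28.7 28.8583
0.6 [ 0.6  5.2 -0.9] 29.3 29.1917
0.7 [0.4 5.7 0. ] 29.4 29.525
0.8 [-0.5  6.6  0.1] 29.0 29.8583
block [ 497.1 -364.6   54. ] 57.04420923193246
```

View pics/end.png

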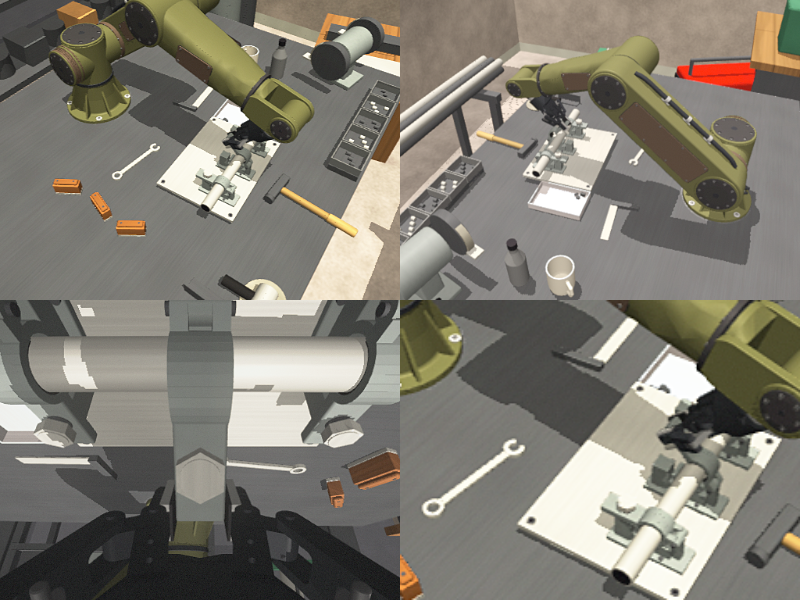

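The wrist view shows the middle cap raised and pinched between the pads, bolt head at (200,480). In the scene view the block stands at (130,228), and the bystanders are where they were. Handing in.

```bash
python3 - <<'E'
from rig import bot
bot.dwell(.3); s=bot.read_state(); print(s['grip_width'],s['clock'],abs(s['qvel']).max() if hasattr(s['qvel'],'max') else max(map(abs,s['qvel'])))
bot.finish_job()
E
```

```text
29.071333956403958 30.3083 0.0025432583448907883
the job is handed in; nothing more can be done
```

I finished the task and handed it in at 30.3 s of the 67 s allowed; no verdict is reported.

- **Block and sweep:** I took the farthest of the three look-alike blocks (614 mm from the base) and swept all three chips into the pan. I then stood the block back where it came from. The last depth check puts its top at about 54 mm, as it should be when upright, within about 3 mm of its starting point. An earlier wrist check of its top gave the same mean but a 10 mm spread, which I put down to stray depth readings and did not look into.
- **Chips:** The pictures taken after the sweep show all three chips in the pan. The highest reading was about 14 mm above the pan floor, under the 22 mm limit. I did not look closely at the chips again after that.
- **Loose bolt:** It is the middle one. It gave 5 mm under the tap, while the left and right bolts stopped at the same height, 127.0 mm.
- **Cap:** I pinched the middle cap's tongue and swung it to about 0.8 rad, and the gripper is still holding it. The finger opening is 29 mm on the 30 mm tongue, the force on the tool was under 7 N and the arm is at rest. The 0.8 rad is the angle I commanded; the wrist picture shows the cap raised in the pads, but I did not measure the angle itself.

In the final pictures the bystander objects look unmoved, though I did not measure them.

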